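# Take a contact reading on a damper's rod end

## Task

Lift the spring-tipped contact probe out of its stand and hold it in line with the leaning damper's rod, its tip inside the ring marked on the rod-end button and its spring plunger pressed gently in to about half its travel. How far the rod stands out differs each time, so feel for the touch, and never drive the plunger hard against its end. Keep the gripper itself off the damper and its fixture, leave the other things on the bench alone, and finish while holding the probe steadily there for the reading.

Things in the scene. Friction and masses are not known exactly. Their poses are not given: they have to be found in the camera images.
- stand: Fixed probe stand: black base 90 x 90 mm, 8 mm thick, two aluminium cheeks, and a top plate 70 x 70 mm, 12 mm thick, whose upper face is 75 mm above the bench, with a central through hole 24 mm wide. Origin: centre of the underside; z up.
- probe: Loose hand probe, 150 g, upright in the stand, collar on its top plate. Origin: end of the relaxed plunger tip; z along the axis, tip to handle; x, y square to the handle's flats. Along z in mm: plunger 8 thick 0-20, steel nose 20 thick 20-60, black collar 38 thick 60-66, grey square handle 24 x 24 66-138, cap to 142. In the stand its origin is 15 mm above the bench.
- probe_tip (a point): The end of the probe's plunger; moves with the plunger. The plunger is sprung: pushed in along the probe's axis it starts to move at about 1 N and needs 0.3 N more per mm; its full travel is 15 mm (5.5 N), half travel takes about 3.2 N.
- fixture: Fixed inclined clamp: steel base 150 x 120 x 12 mm, two cheeks hold the damper, which leans 20 degrees from vertical towards the fixture's -x. Origin: centre of the underside, z up. The damper tube's top face is centred 30 mm towards -x from it, 112 mm up. The rod is stiff in its seal: under 40 N it does not move.
- damper: Aluminium tube 44 mm thick, dark 48 mm gland on top. Origin: centre of its top face; z outward along the rod. A 12 mm rod on this axis carries a flat round button 34 mm wide, 8 mm thick, square to the rod, a dark ring (15 mm outside, 11 mm inside) marked at its centre. The button's upper face stands 22 to 57 mm out along z; that height is not reported.
- clevis: Bystander: loose steel fork end, 36 mm thick, 70 mm high, standing. Origin at the centre of its underside.
- spacer: Bystander: loose dark steel ring, 56 mm outside, 28 mm hole, 16 mm high. Origin at the centre of its underside.
- wrench: Bystander: loose flat steel wrench lying on the bench, about 190 mm long, 40 mm wide, 8 mm thick. Origin under its middle, its length along x.
Not all that is in view belongs to the job. There is more than one size of the fixture; the one meant has the size given above.

How it is judged:
By the outcome, as a careful person would: the job done as asked, in the order asked, and still so for the second after the job is handed in, while the arm keeps its last pose, push and grip.
It also fails if it takes over 50 s, if anything falls off the work surface, if the arm or the gripper's body presses on something with over 40 N, if the wrist force passes 120 N, or if a joint passes its speed limit or range.

## Robot

A 7-joint arm with a two-finger parallel gripper is mounted at the origin on the work surface. World frame = base frame: x ahead of the robot, y to its left, z up, the work surface at z = 0. Lengths are in m, angles in rad, forces in N, time in s.
With the tool pointing down it reaches from about 0.4 to 0.875 m from the base axis. Payload 19.3 kg.
Tool frame: the origin (TCP) lies midway between the tips of the shut fingers; the grasp point (between the pads) lies bot.grip_point_offset behind it (bot.grip_point_offset is the distance from the TCP to the grasp point, in m); z points along the fingers, y is the direction in which the jaws open and shut (so a half turn about z gives the same grasp; the last joint's range is limited). The gripper opens to 85 mm and grips with 20 to 120 N. Pads are 22 mm wide; open, the fingers measure 114 mm over their backs; the gripper's body (76 mm by 85 mm) begins 54 mm behind the grasp point. The pads swing forward as they close: fully open they stand 13 mm farther back than shut.
Start: joints at [1.192, 0.521, -0.036, 1.599, 0.021, 1.021, -0.113], TCP at [0.19, -0.595, 0.231] pointing down, gripper open.
Joint ranges: [-2.91, 2.91], [-0.3, 2.13], [-1.5, 1.42], [0.17, 2.43], [-1.26, 4.41], [0.16, 1.93], [-2.52, 2.52]. Speed limits (rad/s): [1.89, 1.89, 2.39, 2.39, 3.01, 3.01, 3.01].

## Interface

Orientations are given as [roll, pitch, yaw] about the fixed x, y, z axes, in that order (R = Rz(yaw) Ry(pitch) Rx(roll)).
In Python, from workcell import bot gives the robot as it stands.
- The arm moves only by the tool servo_tool, never from a script. Its argument "rows" is a list that holds one entry, the list of rows, each a list of 6 numbers: the shift along the tool's x, y, z in cm, then the turn, a rotation vector about the tool's x, y, z in degrees. A call has 1 to 5 rows; each row shifts and turns the commanded pose from where the row before left it, along the tool's axes as they then stand; what a row does not reach is not made up. A row lasts 1/8 s, in which the tool goes at most 62.5 mm and 10.7 degrees, less where a joint would pass 70% of its speed; a pose out of reach is approached as far as the arm can. A call is refused whole if a number of a shift passes 6.25 or a number of a turn 10.7, either way. A call with a gripper value outside its range is refused whole. "grip" is the opening, from -1 (shut) to 1 (fully open), so that 0 is half open, set as the call begins (left out, the last holds). The fingers move at their own pace and stop on an object; "squeeze" is the grip in N (left out, the last holds). Time passes only in rows, so rows that do not move let the fingers close. It gives the time, the measured TCP pose, the force and the opening at its end, in the units of the state.
- bot.observe(): the state, without advancing time (a new reading comes with each control period).
- bot.grab_frame(name): name is "side" or "top"; returns a dict with "image" (384x512x3 uint8, red, green, blue), "K" (3x3 intrinsics, pixels), "R" (3x3) and "t" (3): a world point X has camera coordinates R X + t. Camera axes: x right, y down, z forward; pixel columns grow to the right and rows downward; lengths in m; the calibration is good to about 2 mm. A picture is of the moment at which its call begins. There is no depth.
- bot.job_done(): hands the job in, once; it reports no verdict.
The state is a dict: "clock": time; "qpos": joint angles; "qd": joint speeds; "joint_efforts": joint torques, N m; "position": TCP position; "tool_rot": TCP orientation; "force": force on the tool from outside, world axes, zero at the start; "moment": the same for the moment, N m; "grip_width": finger opening in m.
Only numpy, scipy, OpenCV 4.12 (cv2) and the standard library are available. Lean on these libraries where they do the work, as an engineer would, in place of code of your own. Each camera call takes 0.05 s, during which the arm holds its last target.

## Working session

There is one attempt and no reset: what is moved stays moved. The work goes in short steps, Python scripts to look and compute and a tool call to move; the robot and the scene stay as the last step left them, time stands still between calls to the robot, and variables do not carry over. Pictures are saved under pics/ and viewed, and the job is handed in when it is done.

Besides the shell and the picture viewer there is one more tool, called as name(argument=value, ...) on one line, values as JSON. servo_tool: Moves the arm, as the interface text tells. Its arguments: {"type":"object","properties":{"rows":{"type":"array"},"grip":{"type":"number"},"squeeze":{"type":"number"}},"required":["rows"]}

```bash
ls; mkdir -p pics
python3 - <<'E'
from workcell import bot
import cv2,numpy as np,pickle
print(bot.observe(), bot.grip_point_offset)
d={}
for n in("side","top"):
    f=bot.grab_frame(n); d[n]=f
    cv2.imwrite(f"pics/{n}0.png",cv2.resize(f["image"][:,:,::-1],(800,600),interpolation=cv2.INTER_CUBIC))
    print(n,f["K"],f["R"],f["t"])
pickle.dump(d,open("f0.pkl","wb"))
E
```

```text
pics
{'clock': 0.0, 'qpos': array([ 1.1918217 ,  0.52203072, -0.03631834,  1.60001713,  0.02116258,
        1.02112327, -0.11283503]), 'qd': array([ 0.00030809,  0.00114606,  0.00025484,  0.00065852, -0.00093221,
        0.00035285, -0.00105664]), 'joint_efforts': array([-7.10278437e-04, -9.27102900e+01,  1.97971545e+00, -3.69932842e+01,
        1.78201793e-02,  8.23738519e-03, -2.33488117e-05]), 'position': array([ 0.18979193, -0.59511291,  0.23071216]), 'tool_rot': array([-3.14039910e+00,  5.95872114e-05,  3.08702394e-01]), 'force': array([ 0.09232743, -0.26545027,  1.05768614]), 'moment': array([0.01242047, 0.04323078, 0.02048979]), 'grip_width': 0.0854559947883283} 0.0187
side [[370.44290466   0.         263.16673476]
 [  0.         370.44290466 187.56541121]
 [  0.           0.           1.        ]] [[ 0.83810011 -0.54511203 -0.02100177]
 [-0.38485749 -0.56354974 -0.73095582]
 [ 0.38661727  0.62069684 -0.68210155]] [-0.42072287  0.25273237  0.65204247]
top [[377.34706312   0.         258.61755535]
 [  0.         377.34706312 193.0064845 ]
 [  0.           0.           1.        ]] [[-0.02298594 -0.99942103 -0.025085  ]
 [-0.9827359   0.02719552 -0.18300423]
 [ 0.18358047  0.0204454  -0.98279204]] [0.01110736 0.50924517 0.76796639]
```

View pics/side0.png

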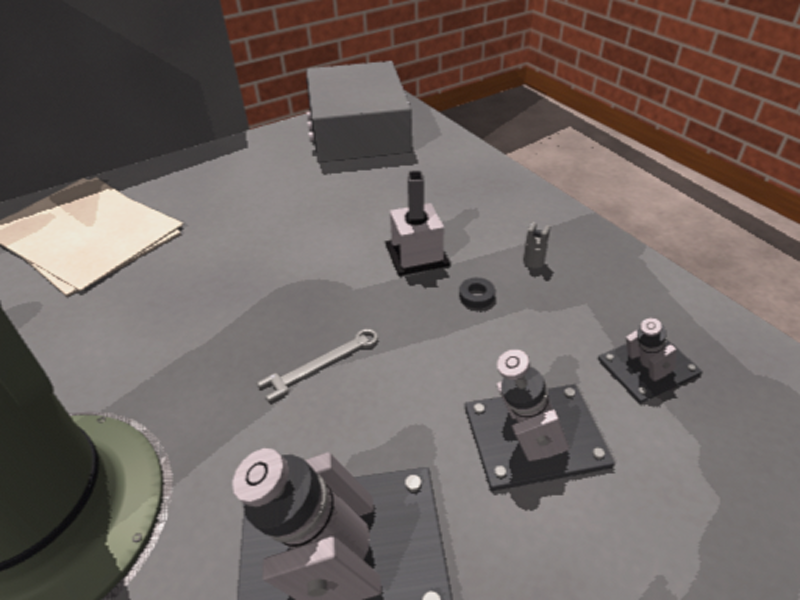

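View pics/top0.png

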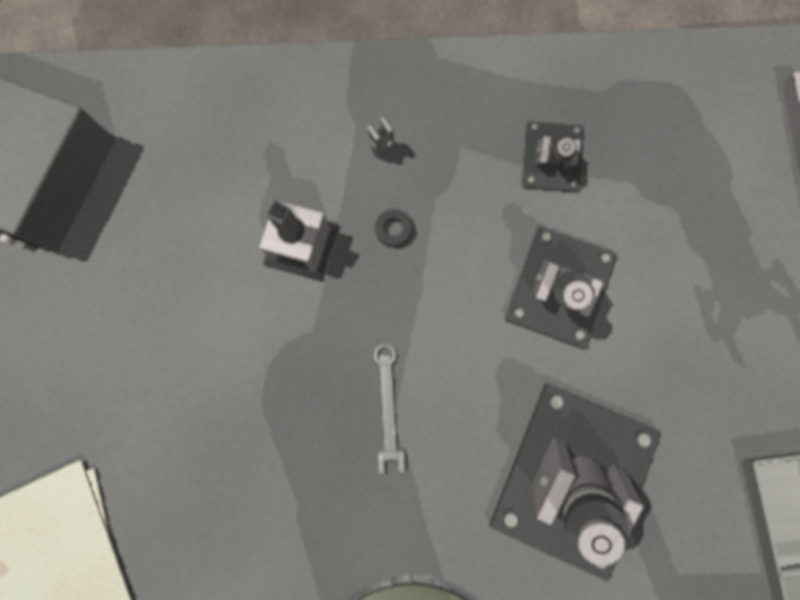

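The side view shows the stand with the probe at about (415,230) and three fixtures of different sizes. The top view has the stand at about (297,240) and the fixtures at (555,155), (562,287) and (575,480). I'll check which fixture has the right size.

```bash
cat > h.py <<'E'
import numpy as np,cv2,pickle
def ray(f,u,v):
    d=f["R"].T@np.linalg.inv(f["K"])@np.array([u,v,1.]); c=-f["R"].T@f["t"]; return c,d/np.linalg.norm(d)
def atz(f,u,v,z):
    c,d=ray(f,u,v); return c+d*(z-c[2])/d[2]
def proj(f,X):
    p=f["K"]@(f["R"]@np.asarray(X,float)+f["t"]); return p[:2]/p[2]
def tri(f1,p1,f2,p2):
    A=[];b=[]
    for f,p in((f1,p1),(f2,p2)):
        c,d=ray(f,*p); P=np.eye(3)-np.outer(d,d); A.append(P);b.append(P@c)
    A=np.vstack(A);b=np.hstack(b); x=np.linalg.lstsq(A,b,rcond=None)[0]; return x,np.linalg.norm(A@x-b)
def crop(f,name,u0,v0,w,h,s):
    im=f["image"][v0:v0+h,u0:u0+w,::-1]; cv2.imwrite(name,cv2.resize(im,None,fx=s,fy=s,interpolation=cv2.INTER_CUBIC))
E
python3 - <<'E'
from h import *
d=pickle.load(open("f0.pkl","rb"));T=d["top"]
s=.64
for nm,c in dict(mid=[(540,227),(616,254),(584,348),(507,319)],big=[(546,384),(660,432),(610,579),(490,524)],small=[(527,122),(584,124),(582,191),(523,189)]).items():
    P=[atz(T,u*s,v*s,.012)[:2] for u,v in c]
    print(nm,np.round(P,3).tolist(),[round(float(np.linalg.norm(P[i]-P[i-1])),3) for i in range(4)])
crop(T,"pics/tstand.png",155,115,80,75,8)
crop(T,"pics/tfix.png",315,140,90,90,6)
crop(d["side"],"pics/sstand.png",235,100,70,80,7)
crop(d["side"],"pics/sfix.png",290,215,110,100,6)
E
```

```text
mid [[0.622, -0.203], [0.578, -0.31], [0.442, -0.253], [0.487, -0.148]] [0.146, 0.116, 0.147, 0.115]
big [[0.393, -0.197], [0.324, -0.348], [0.137, -0.263], [0.209, -0.109]] [0.204, 0.166, 0.205, 0.17]
small [[0.789, -0.194], [0.782, -0.28], [0.675, -0.269], [0.681, -0.182]] [0.108, 0.086, 0.107, 0.087]
```

View pics/tstand.png

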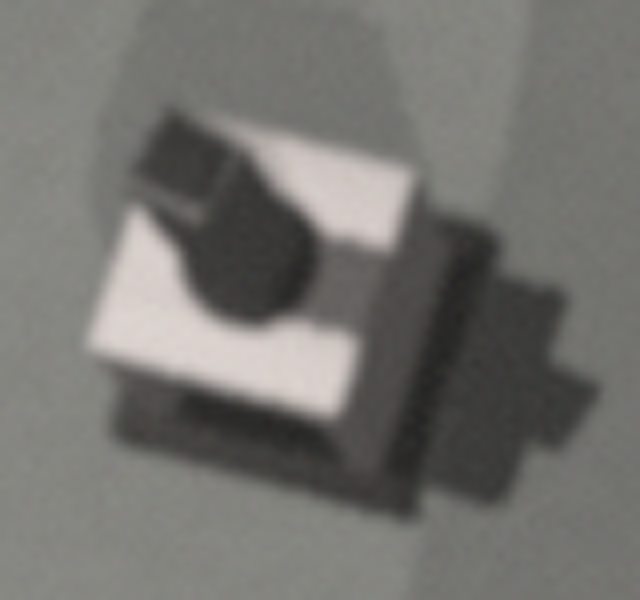

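View pics/tfix.png

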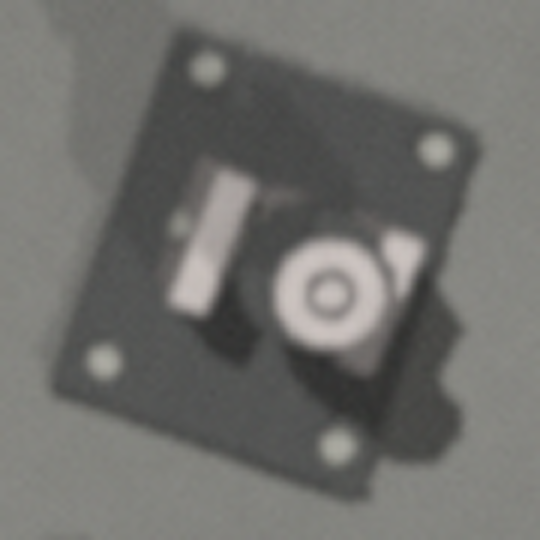

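View pics/sstand.png

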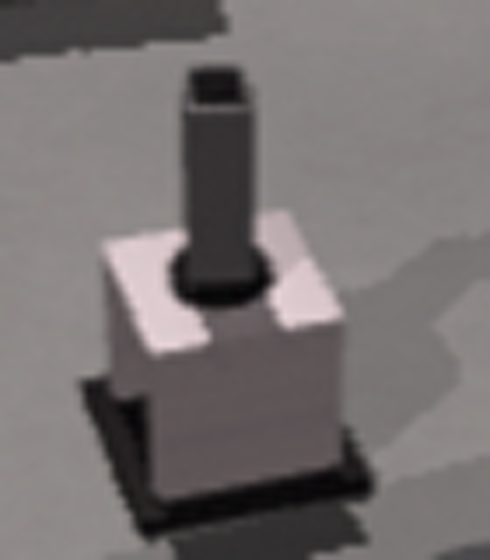

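View pics/sfix.png

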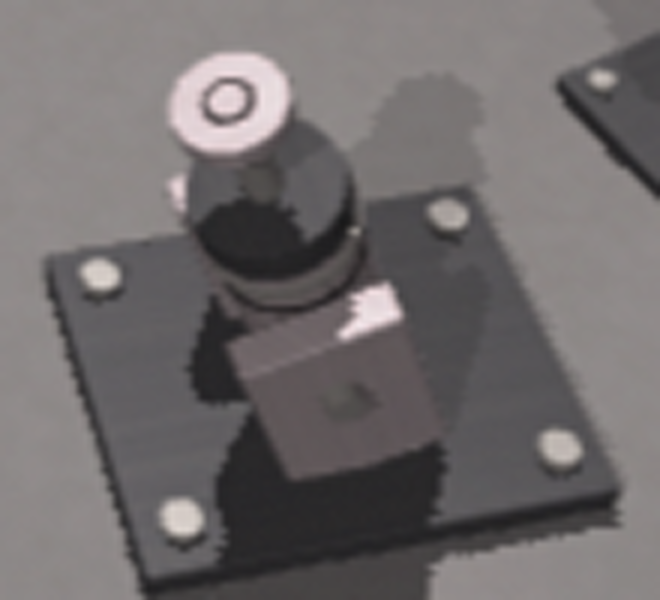

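```bash
cat > fit.py <<'E'
from h import *
from scipy.optimize import least_squares
d=pickle.load(open("f0.pkl","rb"));T,S=d["top"],d["side"]
def px(pts,u0,v0,s): return [(u0+(u+.5)/s-.5,v0+(v+.5)/s-.5) for u,v in pts]
def Rz(a): return np.array([[np.cos(a),-np.sin(a),0],[np.sin(a),np.cos(a),0],[0,0,1]])
def match(f,W,P): return np.ravel([proj(f,w)-p for w,p in zip(W,P)])
a=np.radians(20); ax=np.array([-np.sin(a),0,np.cos(a)])
tc=px([(180,28),(482,140),(365,500),(55,390)],315,140,6)
sc=px([(48,258),(475,188),(618,488),(148,573)],290,215,6)
rt=px([(331,294)],315,140,6); rs=px([(228,100)],290,215,6)
# fixture local corners order top: far-left(+x,+y), far-right(+x,-y), near-right, near-left
L=np.array([[.075,.06,.012],[.075,-.06,.012],[-.075,-.06,.012],[-.075,.06,.012]])
def r(p,full=False):
    o=np.array([p[0],p[1],0]);R=Rz(p[2])
    W=[R@l+o for l in L]; but=o+R@(np.array([-.03,0,.112])+p[3]*ax)
    # side order: determined by projection nearest
    Ws=[]
    for c in sc: Ws.append(min(W,key=lambda w:np.linalg.norm(proj(S,w)-c)))
    res=np.r_[match(T,W,tc),match(S,Ws,sc),3*match(T,[but],rt),3*match(S,[but],rs)]
    return (res,but,R@ax) if full else res
q=least_squares(r,[.532,-.229,np.radians(-22),.04],loss="soft_l1").x
res,but,axw=r(q,True);print("fixture",q,np.degrees(q[2]));print("button",but,axw);print(res.round(1))
print("tri ring",tri(T,rt[0],S,rs[0]))
# stand
pt=px([(417,170),(342,418),(86,348)],155,115,8); ps=px([(103,243),(288,212),(343,320),(155,355)],235,100,7)
ct=px([(188,163)],155,115,8); cs=px([(217,86)],235,100,7)
P4=np.array([[1,1],[1,-1],[-1,-1],[-1,1]])*.035
def r2(p):
    W=[Rz(p[2])@np.r_[l,.075]+[p[0],p[1],0] for l in P4]; o=[]
    for f,cc in((T,pt),(S,ps)):
        for c in cc: o.append(min([proj(f,w)-c for w in W],key=np.linalg.norm))
    top=np.array([p[0],p[1],.157])
    return np.r_[np.ravel(o),match(T,[top],ct),match(S,[top],cs)]
g=atz(T,155+245/8,115+265/8,.08)
q2=least_squares(r2,[g[0],g[1],np.radians(-15)],loss="soft_l1").x
print("stand",q2,np.degrees(q2[2]),r2(q2).round(1)); print("tri cap",tri(T,ct[0],S,cs[0]))
c=[atz(T,*p,.157)[:2] for p in px([(172,112),(243,150),(208,220),(133,180)],155,115,8)]
print(c,[np.degrees(np.arctan2(*(c[i]-c[i-1])[::-1])) for i in range(4)])
for nm,pp in (("spacer",(395*.64,228*.64)),("clevis",(381*.64,140*.64))): print(nm,atz(T,*pp,.02))
E
python3 fit.py
```

```text
fixture [ 0.53404786 -0.22932501 -0.3926469   0.0421669 ] -22.497010226887166
button [ 0.49300647 -0.21232761  0.15162393] [-0.31599224  0.13086895  0.93969262]
[ 0.6 -0.8  0.6 -1.6 -0.4 -0.  -0.3 -0.9 -1.  -1.1 -1.1 -1.3  0.5  0.1
 -0.9  0.8  0.8 -0.8 -1.1  0.3]
tri ring (array([ 0.49313583, -0.21217135,  0.15140161]), np.float64(0.0009145809250260363))
stand [ 0.6088574   0.14898286 -0.30454626] -17.449215400247216 [ 0.7  0.3  0.1 -0.3  1.  -0.2 -0.3 -0.  -0.6 -0.2 -0.1 -0.2 -0.8 -0.1
 -0.1 -0.9 -0.3 -0.8]
tri cap (array([0.60871362, 0.14906481, 0.15454414]), np.float64(0.001087042816898745))
[array([0.6201571 , 0.15285063]), array([0.60995828, 0.13545566]), array([0.59258345, 0.14368009]), array([0.6032224 , 0.16200752])] [np.float64(-28.400866778083305), np.float64(-120.38345974778882), np.float64(154.66930355332218), np.float64(59.86511903195899)]
spacer [0.62432641 0.00956718 0.02      ]
clevis [0.76312955 0.02789439 0.02      ]
```

Run:
```python
from h import *
d=pickle.load(open("f0.pkl","rb"))
crop(d["top"],"pics/tcap.png",168,124,30,26,20)
crop(d["side"],"pics/scap.png",256,105,22,22,24)
a=cv2.imread("pics/tcap.png");b=cv2.imread("pics/scap.png")
im=np.zeros((528,1128+0,3),np.uint8);im[:520,:600]=a;im[:528,600:1128]=b
cv2.imwrite("pics/cap.png",cv2.resize(im,None,fx=.7,fy=.7));print(im.shape)
```

```text
(528, 1128, 3)
```

View pics/cap.png

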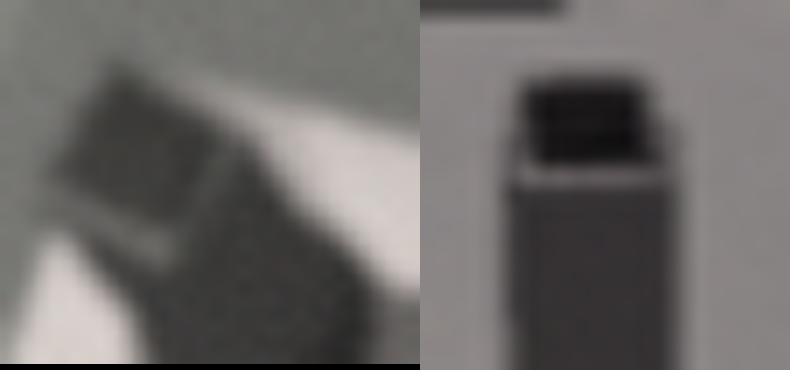

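Run:
```python
from h import *
d=pickle.load(open("f0.pkl","rb"));T,S=d["top"],d["side"]
def t(u,v,z): return atz(T,168+u/14-.475,124+v/14-.475,z)[:2]
def s(u,v,z): return atz(S,256+(u-420)/16.8-.48,105+v/16.8-.48,z)[:2]
def ang(a,b): return round(float(np.degrees(np.arctan2(*(b-a)[::-1]))%90),1),round(float(np.linalg.norm(a-b)),4)
l,b,r=[t(*p,.153) for p in((45,197),(160,270),(247,140))]; print("handle",ang(l,b),ang(b,r))
c=[t(*p,.157) for p in((118,62),(217,130),(160,234),(53,170))]; print("cap",[ang(c[i],c[i-1]) for i in range(4)],np.mean(c,0))
print("side",ang(s(515,185,.153),s(667,182,.153)))
c=[s(*p,.157) for p in((525,85),(640,82),(658,163),(532,167))];print([ang(c[i],c[i-1]) for i in range(4)],np.mean(c,0))
```

```text
handle (55.7, 0.0196) (57.3, 0.0219)
cap [(60.4, 0.0177), (53.4, 0.0173), (62.5, 0.0166), (57.1, 0.0178)] [0.60871897 0.15023407]
side (57.1, 0.0212)
[(59.7, 0.0216), (57.8, 0.0162), (63.0, 0.0215), (58.4, 0.0175)] [0.60726379 0.14548157]
```

servo_tool(rows=[[[0,0,-3,0,0,-10],[0,0,-3,0,0,-10],[0,0,-3,0,0,-10],[0,0,-3,0,0,-10]]], grip=1, squeeze=60)

```text
clock: 0.6
position: [0.1898, -0.5952, 0.352]
tool_rot: [-3.141, -0.0, 1.013]
force: [-0.5, -0.0, -0.0]
grip_width: 0.0854
```

```bash
cat > go.py <<'E'
import sys,numpy as np
from scipy.spatial.transform import Rotation as Ro
from workcell import bot
def delta(pos,R=None):
    s=bot.observe(); R0=Ro.from_euler("xyz",s["tool_rot"])
    print("clk",s["clock"],"pos",s["position"].round(4),"rpy",np.degrees(s["tool_rot"]).round(2),"q",s["qpos"].round(2),"F",s["force"].round(2),"w",round(s["grip_width"],4))
    print("d cm",(R0.inv().apply(np.asarray(pos)-s["position"])*100).round(2), "rot",None if R is None else np.degrees((R0.inv()*R).as_rotvec()).round(2))
E
python3 - <<'E'
from go import *
delta([.6088,.149,.28],Ro.from_euler("xyz",[180,0,58],degrees=True))
E
```

```text
clk 0.6 pos [ 0.1898 -0.5952  0.352 ] rpy [-1.7997e+02 -2.0000e-02  5.8020e+01] q [ 1.3   0.43 -0.19  1.43  0.08  1.29  0.54] F [-0.49 -0.04 -0.04] w 0.0854
d cm [85.32 -3.87  7.23] rot [-0.03 -0.02  0.02]
```

servo_tool(rows=[[[5,-0.2,0,0,0,0],[5,-0.2,0,0,0,0],[5,-0.2,0,0,0,0],[5,-0.2,0,0,0,0],[5,-0.2,0,0,0,0]]])

```text
clock: 1.23
position: [0.3156, -0.3772, 0.3512]
tool_rot: [-3.141, 0.0, 1.007]
force: [0.6, 0.5, 0.2]
grip_width: 0.0855
```

servo_tool(rows=[[[5,-0.2,0,0,0,0],[5,-0.2,0,0,0,0],[5,-0.2,0,0,0,0],[5,-0.2,0,0,0,0],[5,-0.2,0,0,0,0]]])

```text
clock: 1.85
position: [0.4407, -0.1607, 0.3513]
tool_rot: [-3.142, 0.0, 1.007]
force: [0.5, -0.8, 0.7]
grip_width: 0.0855
```

servo_tool(rows=[[[5,-0.2,0,0,0,0],[5,-0.2,0,0,0,0],[5,-0.2,0,0,0,0],[5,-0.2,0,0,0,0],[5,-0.2,0,0,0,0]]])

```text
clock: 2.48
position: [0.566, 0.0558, 0.3511]
tool_rot: [-3.141, 0.0, 1.006]
force: [0.2, -0.6, -0.0]
grip_width: 0.0856
```

servo_tool(rows=[[[5,-0.4,1.5,0,0,0],[3,-0.2,1.5,0,0,0],[2,-0.2,1,0,0,0],[0.3,0,0,0,0,0],[0,0,0,0,0,0]]])

```text
clock: 3.1
position: [0.6138, 0.1449, 0.3118]
tool_rot: [3.141, 0.0, 1.006]
force: [-0.4, -0.5, 0.8]
grip_width: 0.0854
```

Run:
```python
from go import *
delta([.6088,.149,.111],Ro.from_euler("xyz",[180,0,58],degrees=True))
```

```text
clk 3.1 pos [0.6138 0.1449 0.3118] rpy [179.97   0.    57.64] q [ 0.06  0.52 -0.6   1.46  0.3   1.26 -1.13] F [-0.35 -0.54  0.77] w 0.0854
d cm [ 0.08 -0.66 20.08] rot [ 0.03  0.   -0.36]
```

servo_tool(rows=[[[0.1,-0.6,3,0,0,-0.4],[0,0,3.5,0,0,0],[0,0,3,0,0,0],[0,0,2.5,0,0,0],[0,0,0,0,0,0]]])

```text
clock: 3.72
position: [0.6087, 0.1483, 0.1908]
tool_rot: [-3.141, 0.002, 1.013]
force: [0.4, 0.7, 0.5]
grip_width: 0.0856
```

Run:
```python
from go import *
from h import *
delta([.6088,.149,.111],Ro.from_euler("xyz",[180,0,58],degrees=True))
f=bot.grab_frame("side");crop(f,"pics/s1.png",200,40,140,120,5)
print(proj(f,bot.observe()["position"]))
```

```text
clk 3.725 pos [0.6087 0.1483 0.1908] rpy [-1.7995e+02  1.0000e-01  5.8020e+01] q [ 0.04  0.62 -0.57  1.61  0.38  1.02 -1.2 ] F [0.37 0.74 0.49] w 0.0856
d cm [ 0.07 -0.02  7.98] rot [-0.05  0.1   0.02]
[265.24945959  97.66056362]
```

View pics/s1.png

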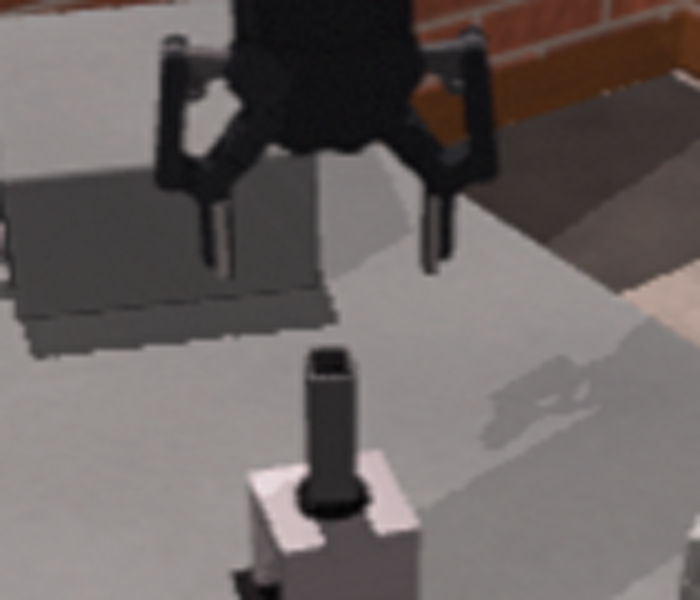

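The gripper is centred over the probe: fingers at x≈215 and 440, handle at x≈330. Next I descend and grasp.

servo_tool(rows=[[[0.1,0,2.5,0,0,0],[0,0,2.5,0,0,0],[0,0,2,0,0,0],[0,0,1,0,0,0],[0,0,0,0,0,0]]])

```text
clock: 4.4
position: [0.6098, 0.1507, 0.1114]
tool_rot: [-3.141, 0.0, 1.014]
force: [-0.4, -0.4, 0.6]
grip_width: 0.0854
```

servo_tool(rows=[[[0,0,0,0,0,0],[0,0,0,0,0,0],[0,0,0,0,0,0],[0,0,0,0,0,0],[0,0,0,0,0,0]]], grip=-1)

```text
clock: 5.03
position: [0.6099, 0.1507, 0.1117]
tool_rot: [3.141, -0.0, 1.014]
force: [-0.6, -1.2, 5.1]
grip_width: 0.0235
```

servo_tool(rows=[[[0,0,0,0,0,0],[0,0,0,0,0,0],[0,0,0,0,0,0]]])

```text
clock: 5.4
position: [0.6099, 0.1507, 0.1117]
tool_rot: [3.141, -0.0, 1.014]
force: [-1.9, -1.4, 5.3]
grip_width: 0.0233
```

Run:
```python
from go import *
from h import *
delta([.6088,.149,.111],Ro.from_euler("xyz",[180,0,58],degrees=True))
f=bot.grab_frame("side");crop(f,"pics/s2.png",200,60,120,120,5)
```

```text
clk 5.4 pos [0.6099 0.1507 0.1117] rpy [ 1.7998e+02 -1.0000e-02  5.8080e+01] q [ 0.01  0.72 -0.53  1.67  0.44  0.88 -1.26] F [-1.93 -1.42  5.34] w 0.0233
d cm [-0.2  -0.    0.07] rot [ 0.02 -0.01  0.08]
```

View pics/s2.png

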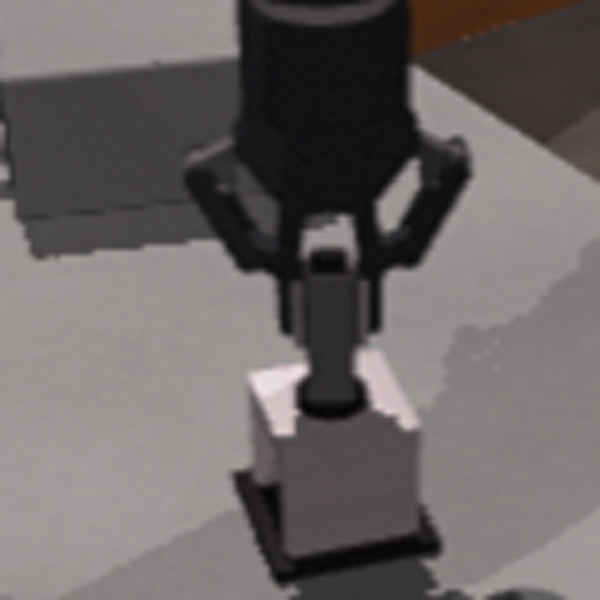

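servo_tool(rows=[[[0,0,-1,0,0,0],[0,0,-2,0,0,0],[0,0,-4,0,0,0],[0,0,-5,0,0,0],[0,0,-5,0,0,0]]])

```text
clock: 6.08
position: [0.6094, 0.1508, 0.2844]
tool_rot: [3.141, -0.001, 1.014]
force: [1.6, 0.6, -1.0]
grip_width: 0.0233
```

servo_tool(rows=[[[0,0,-4,0,0,0],[0,0,-2,0,0,0],[0,0,0,0,0,0],[0,0,0,0,0,0]]])

```text
clock: 6.58
position: [0.6093, 0.1506, 0.3408]
tool_rot: [-3.141, 0.001, 1.014]
force: [-0.0, -0.2, -1.5]
grip_width: 0.0235
```

Run:
```python
from go import *
from h import *
import pickle
d={n:bot.grab_frame(n) for n in("side","top")}
pickle.dump((d,bot.observe()),open("f3.pkl","wb"))
f=d["side"];crop(f,"pics/s3.png",220,40,90,110,6)
s=bot.observe();p=s["position"];R=Ro.from_euler("xyz",s["tool_rot"])
tip=p+R.apply([0,0,.0967]);print(tip,proj(f,tip),proj(d["top"],tip))
ax=np.array([-0.31599,0.13087,0.93969])
# target orientation: minimal tilt of current tool frame so tool z = -ax
z=R.apply([0,0,1]); c=np.cross(z,-ax); rv=c/np.linalg.norm(c)*np.arcsin(np.linalg.norm(c))
Rt=Ro.from_rotvec(rv)*R
but=np.array([.493,-.2122,.1515])
delta(but+ax*(.0967+.06),Rt)
```

```text
[0.60919863 0.15049263 0.24364585] [264.39166537  76.34605132] [165.12750542 116.80617572]
clk 6.675 pos [0.6093 0.1505 0.3403] rpy [-1.7994e+02  6.0000e-02  5.8100e+01] q [ 0.06  0.5  -0.61  1.42  0.29  1.31 -1.13] F [-0.21  0.01 -0.84] w 0.0233
d cm [-37.81   4.01   4.2 ] rot [-19.79   3.33   0.  ]
```

View pics/s3.png

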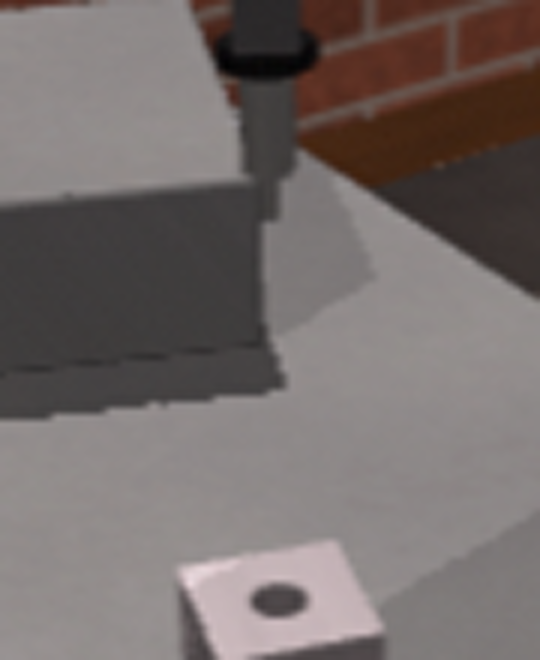

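Lifted clear. The tip is at pixel (264.6,76.4) against a predicted (264.4,76.3), so the in-hand pose is as expected. Moving to the fixture.

servo_tool(rows=[[[-3,0.4,0,0,0,0],[-5,0.5,0,0,0,0],[-5,0.5,0,0,0,0],[-5,0.5,0,0,0,0],[-5,0.5,0,0,0,0]]])

```text
clock: 7.3
position: [0.5074, -0.0587, 0.3407]
tool_rot: [-3.141, 0.0, 1.014]
force: [0.9, -0.6, -1.5]
grip_width: 0.0231
```

servo_tool(rows=[[[-5,0.5,0,0,0,0],[-5,0.5,0,0,0,0],[-3.5,0.5,0,0,0,0],[-1.3,0.1,0,0,0,0],[0,0,0,0,0,0]]])

```text
clock: 7.92
position: [0.4437, -0.1914, 0.341]
tool_rot: [-3.141, -0.0, 1.013]
force: [0.3, -0.5, -1.2]
grip_width: 0.0236
```

servo_tool(rows=[[[0,0,0,-6.6,1.11,0],[0,0,0,-6.6,1.11,0],[0,0,0,-6.6,1.11,0],[0,0,0,0,0,0]]])

```text
clock: 8.43
position: [0.4433, -0.1898, 0.3413]
tool_rot: [2.795, -0.056, 1.026]
force: [-0.0, 1.0, -1.8]
grip_width: 0.0234
```

```bash
cat > aim.py <<'E'
from go import *
from h import *
import sys
ax=np.array([-0.31599,0.13087,0.93969]); but=np.array([.493,-.2122,.1515])
def aim(gap,L=.0967,but=but):
    s=bot.observe();R=Ro.from_euler("xyz",s["tool_rot"]);z=R.apply([0,0,1]); c=np.cross(z,-ax); rv=c/np.linalg.norm(c)*np.arcsin(np.linalg.norm(c))
    delta(but+ax*(L+gap),Ro.from_rotvec(rv)*R)
    print("tip now",(s["position"]+z*L).round(4),"axial F",(s["force"]@ax).round(2))
E
python3 -c "
from aim import *
aim(.03)"
```

```text
clk 8.425 pos [ 0.4433 -0.1898  0.3413] rpy [160.15  -3.23  58.76] q [ 0.78  0.01 -0.53  2.06  0.08  0.73 -0.36] F [-0.01  1.01 -1.77] w 0.0234
d cm [-0.4  -1.33  7.02] rot [ 0.09 -0.06  0.  ]
tip now [ 0.474  -0.2024  0.2504] axial F -1.53
```

servo_tool(rows=[[[-0.4,-1.3,1.5,0,0,0],[0,0,2.5,0,0,0],[0,0,2,0,0,0],[0,0,1,0,0,0],[0,0,0,0,0,0]]])

```text
clock: 9.05
position: [0.4541, -0.1967, 0.2705]
tool_rot: [2.798, -0.057, 1.025]
force: [-0.0, 1.4, -1.7]
grip_width: 0.0234
```

Run:
```python
from aim import *
import pickle
d={n:bot.grab_frame(n) for n in("side","top")}
pickle.dump((d,bot.observe()),open("f4.pkl","wb"))
aim(.02)
crop(d["side"],"pics/s4.png",280,150,100,100,6)
crop(d["top"],"pics/t4.png",320,140,90,90,6)
s=bot.observe();R=Ro.from_euler("xyz",s["tool_rot"]);tip=s["position"]+R.apply([0,0,.0967])
for n,(u,v) in(("side",(280,150)),("top",(320,140))):print(n,(proj(d[n],tip)-[u,v]+.5)*6)
```

```text
clk 9.15 pos [ 0.4541 -0.1971  0.2714] rpy [160.18  -3.27  58.68] q [ 0.75  0.13 -0.53  2.14  0.23  0.55 -0.49] F [ 0.17 -0.86 -0.7 ] w 0.0234
d cm [ 0.06 -0.19  1.03] rot [ 0.07 -0.07  0.  ]
tip now [ 0.4848 -0.2097  0.1806] axial F -0.83
side [266.26584716 426.73061933]
top [322.07196957 301.2278488 ]
```

View pics/s4.png

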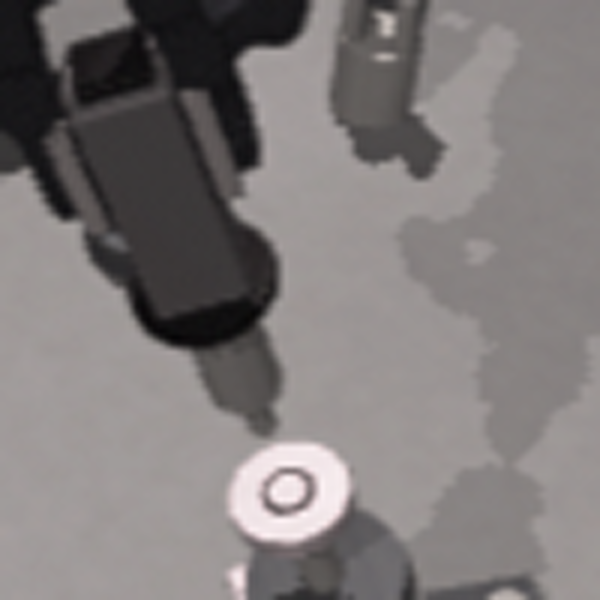

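View pics/t4.png

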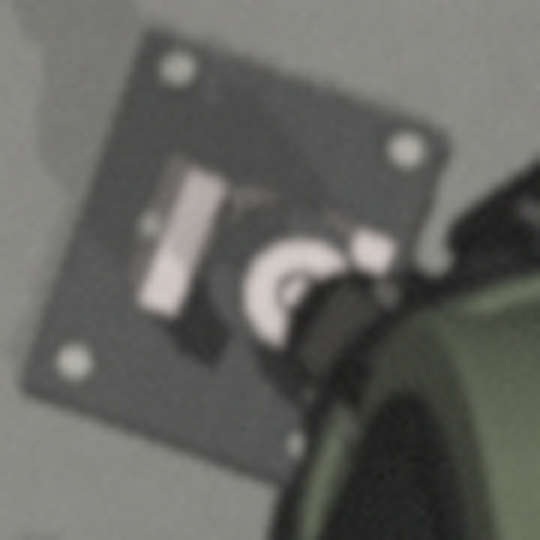

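servo_tool(rows=[[[0.05,-0.2,1,0,0,0],[0,0,0.8,0,0,0],[0,0,0.4,0,0,0],[0,0,0,0,0,0],[0,0,0,0,0,0]]])

```text
clock: 9.78
position: [0.4594, -0.1987, 0.2497]
tool_rot: [2.796, -0.057, 1.024]
force: [-0.3, -0.6, -1.2]
grip_width: 0.0233
```

```bash
cat >> aim.py <<'E'
def meas(n=8):
    F=[];P=[]
    for i in range(n):
        f=bot.grab_frame("side"); s=bot.observe(); F.append(s["force"]@ax);P.append(s["position"])
    g=(np.mean(P,0)-but)@ax
    print("axial F mean",np.mean(F).round(3),"+-",(np.std(F)/np.sqrt(n)).round(3),"TCP axial dist",(g*1000).round(2),"off-axis mm",((np.mean(P,0)-but-g*ax)*1000).round(2),"clk",s["clock"])
    return f
E
python3 - <<'E'
from aim import *
f=meas(6); aim(.008)
crop(f,"pics/s5.png",290,180,70,70,8)
s=bot.observe();R=Ro.from_euler("xyz",s["tool_rot"]);tip=s["position"]+R.apply([0,0,.0967])
print((proj(f,tip)-[290,180]+.5)*8)
E
```

```text
axial F mean -1.304 +- 0.121 TCP axial dist 104.74 off-axis mm [-0.51 -0.29 -0.13] clk 10.075
clk 10.075 pos [ 0.4594 -0.1988  0.2497] rpy [160.17  -3.26  58.66] q [ 0.72  0.17 -0.51  2.16  0.29  0.5  -0.56] F [ 0.11 -0.29 -1.28] w 0.0235
d cm [0.05 0.03 0.  ] rot [ 0.08 -0.06  0.  ]
tip now [ 0.4901 -0.2114  0.1589] axial F -1.28
[291.23070895 394.96258756]
```

View pics/s5.png

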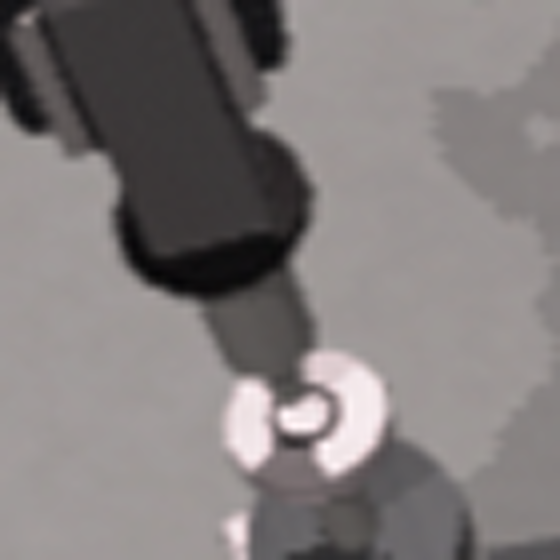

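servo_tool(rows=[[[0.05,0.03,0.3,0,0,0],[0,0,0.2,0,0,0],[0,0,0,0,0,0]]])

```text
clock: 10.45
position: [0.4614, -0.199, 0.2448]
tool_rot: [2.796, -0.057, 1.024]
force: [0.1, -0.5, -1.1]
grip_width: 0.0234
```

```bash
cat > look.py <<'E'
from aim import *
def look(name,n=6):
    f=meas(n); aim(0)
    u0,v0=310,210
    crop(f,name,u0,v0,40,40,16)
    s=bot.observe();R=Ro.from_euler("xyz",s["tool_rot"]);tip=s["position"]+R.apply([0,0,.0967])
    print("tip px",(proj(f,tip)-[u0,v0]+.5)*16,"button px",(proj(f,but)-[u0,v0]+.5)*16, "1cm along axis", (proj(f,but+.01*ax)-proj(f,but))*16,"1mm toolx,y",[((proj(f,but+.001*R.apply(e))-proj(f,but))*16).round(1) for e in([1,0,0],[0,1,0])])
E
python3 -c "
from look import *
look('pics/s6.png')"
```

```text
axial F mean -1.218 +- 0.214 TCP axial dist 99.58 off-axis mm [-0.08  0.08 -0.04] clk 10.75
clk 10.75 pos [ 0.4615 -0.1991  0.2451] rpy [160.17  -3.27  58.66] q [ 0.71  0.18 -0.51  2.16  0.31  0.49 -0.57] F [-0.24  0.61 -1.45] w 0.0234
d cm [-0.    0.01  0.29] rot [ 0.07 -0.06  0.  ]
tip now [ 0.4922 -0.2118  0.1543] axial F -1.21
tip px [276.05338167 332.84414932] button px [282.46984388 349.87599194] 1cm along axis [-23.49213116 -55.08856898] 1mm toolx,y [array([-1.5, -7.8]), array([ 9.5, -2.3])]
```

View pics/s6.png

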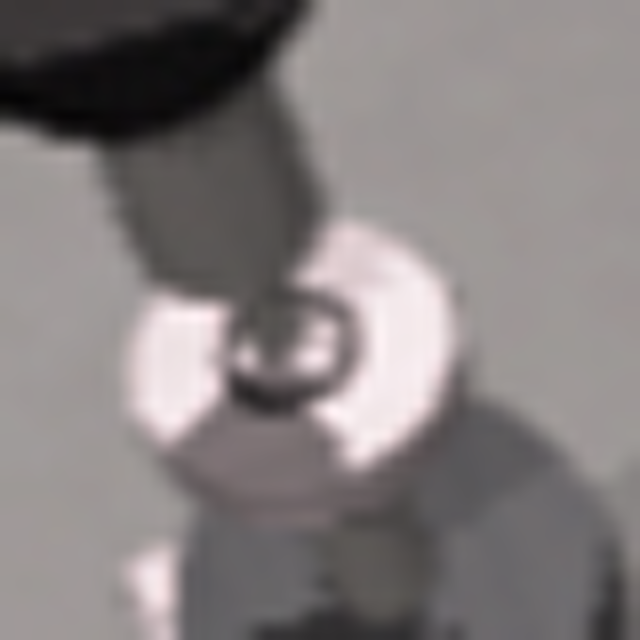

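```bash
cat >> look.py <<'E'
def zoom(name,u0=320,v0=220,w=20,h=18,s=34):
    acc=0;N=6
    for i in range(N): f=bot.grab_frame("side");acc=acc+f["image"].astype(float)
    im=(acc/N)[v0:v0+h,u0:u0+w,::-1]; im=np.clip((im-30)*1.2,0,255).astype(np.uint8)
    im=cv2.resize(im,None,fx=s,fy=s,interpolation=cv2.INTER_CUBIC)
    S=bot.observe();R=Ro.from_euler("xyz",S["tool_rot"])
    def pt(X): return tuple(int(x) for x in (proj(f,X)-[u0,v0]+.5)*s)
    tip=S["position"]+R.apply([0,0,.0967])
    print("tip",pt(tip),"but",pt(but)); cv2.imwrite(name,im)
    np.save("avg.npy",acc/N)
E
python3 -c "
from look import *
zoom('pics/z6.png')"
```

```text
tip (246, 368) but (260, 403)
```

View pics/z6.png

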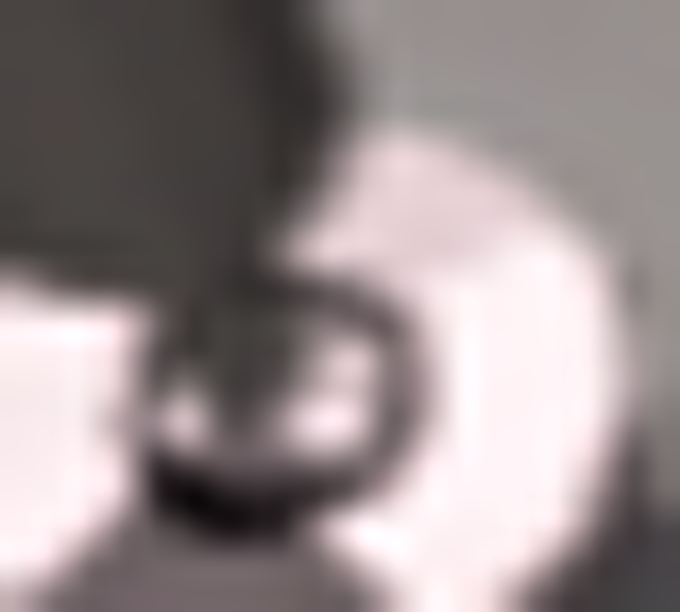

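Run:
```python
from h import *
d=pickle.load(open("f0.pkl","rb"));S=d["side"];T=d["top"]
for nm,f,(u0,v0) in(("side",S,(316,221)),("top",T,(358,177))):
    g=cv2.cvtColor(f["image"],cv2.COLOR_RGB2GRAY)[v0:v0+24,u0:u0+24]
    G=cv2.resize(g,None,fx=10,fy=10,interpolation=cv2.INTER_CUBIC)
    # button bright blob and ring inner bright blob
    for th in(140,160,180):
        n,l,st,ce=cv2.connectedComponentsWithStats((G>th).astype(np.uint8))
        print(nm,th,[(st[i][4],(ce[i]/10-.45+[u0,v0]).round(2)) for i in range(1,n) if st[i][4]>50])
        # filled outer contour centroid
        cs,_=cv2.findContours((G>th).astype(np.uint8),cv2.RETR_EXTERNAL,cv2.CHAIN_APPROX_NONE)
        c=max(cs,key=cv2.contourArea); e=cv2.fitEllipse(c);print("  btn",np.array(e[0])/10-.45+[u0,v0],np.array(e[1])/10)
f,s=pickle.load(open("f4.pkl","rb"))
crop(f["side"],"pics/z4.png",312,205,24,22,30)
from aim import *
R=Ro.from_euler("xyz",s["tool_rot"]);tip=s["position"]+R.apply([0,0,.0967])
print([((proj(f["side"],s["position"]+R.apply([0,0,x]))-[312,205]+.5)*30).round() for x in(.0967,.0767)])
```

```text
side 140 [(np.int32(27547), array([327.51, 231.16])), (np.int32(82), array([315.93, 226.14])), (np.int32(377), array([319.14, 243.84]))]
  btn [327.53250961 231.21797333] [17.25846252 21.96049347]
side 160 [(np.int32(21102), array([327.71, 231.42])), (np.int32(2470), array([327.41, 231.17])), (np.int32(129), array([319.39, 244.1 ]))]
  btn [327.67622681 231.42777405] [16.45186462 20.72806244]
side 180 [(np.int32(18560), array([327.82, 231.49])), (np.int32(2117), array([327.41, 231.16]))]
  btn [327.74650955 231.4744133 ] [15.87127991 19.95593109]
top 140 [(np.int32(2318), array([380.23, 182.49])), (np.int32(25835), array([369.68, 188.52]))]
  btn [369.66399612 188.51744995] [17.81760559 18.56188507]
top 160 [(np.int32(1571), array([380.42, 182.22])), (np.int32(17737), array([369.58, 188.47])), (np.int32(1818), array([369.63, 188.67]))]
  btn [369.59785385 188.50958557] [16.87472839 17.55257416]
top 180 [(np.int32(845), array([380.56, 181.63])), (np.int32(12284), array([369.5 , 188.38])), (np.int32(859), array([369.6 , 188.66]))]
  btn [369.56035461 188.49397507] [15.49568176 16.3523819 ]
[array([371., 484.]), array([276., 260.])]
```

View pics/z4.png

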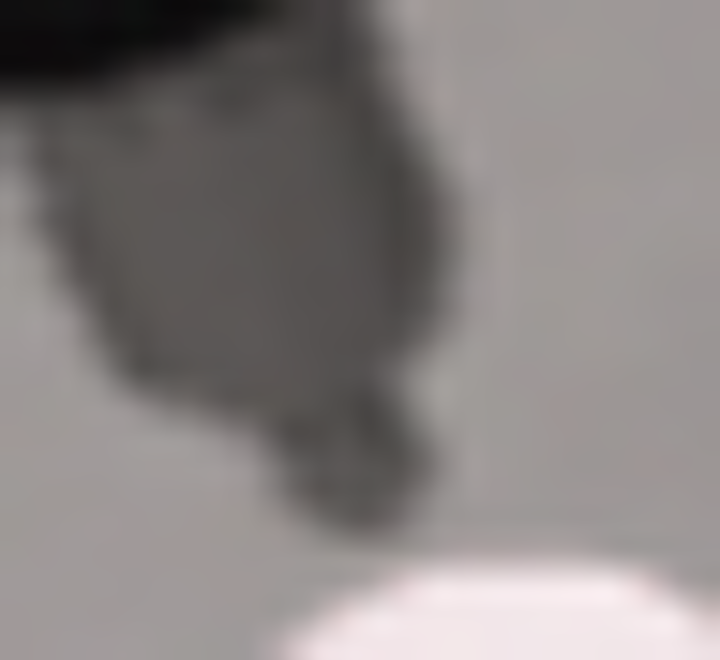

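servo_tool(rows=[[[0,0.1,0.1,0,0,0],[0,0,0,0,0,0]]])

```text
clock: 11.3
position: [0.4626, -0.1997, 0.2444]
tool_rot: [2.796, -0.057, 1.024]
force: [-0.6, 1.0, -0.1]
grip_width: 0.0232
```

```bash
python3 -c "
from look import *
look('pics/s7.png',5)"
```

```text
axial F mean -1.492 +- 0.31 TCP axial dist 98.57 off-axis mm [ 0.71 -0.43  0.3 ] clk 11.55
clk 11.55 pos [ 0.4626 -0.1997  0.2445] rpy [160.17  -3.27  58.66] q [ 0.71  0.18 -0.5   2.16  0.31  0.49 -0.58] F [-0.03  0.36 -1.82] w 0.0231
d cm [-0.   -0.09  0.19] rot [ 0.07 -0.06  0.  ]
tip now [ 0.4933 -0.2124  0.1537] axial F -1.66
tip px [287.77520631 335.89211346] button px [282.46984388 349.87599194] 1cm along axis [-23.49213116 -55.08856898] 1mm toolx,y [array([-1.5, -7.8]), array([ 9.5, -2.3])]
```

servo_tool(rows=[[[0,0,0.1,0,0,0],[0,0,0,0,0,0]]])

```text
clock: 11.8
position: [0.4629, -0.1999, 0.2434]
tool_rot: [2.796, -0.057, 1.024]
force: [0.2, -0.6, -0.9]
grip_width: 0.0238
```

```bash
python3 -c "
from look import *
look('pics/s8.png',5)"
```

```text
axial F mean -1.091 +- 0.213 TCP axial dist 97.58 off-axis mm [ 0.7  -0.44  0.3 ] clk 12.05
clk 12.05 pos [ 0.4628 -0.1999  0.2435] rpy [160.18  -3.26  58.66] q [ 0.71  0.19 -0.5   2.16  0.31  0.49 -0.58] F [ 0.29  0.36 -1.67] w 0.0236
d cm [ 0.   -0.09  0.09] rot [ 0.07 -0.06 -0.  ]
tip now [ 0.4935 -0.2125  0.1527] axial F -1.61
tip px [289.61065528 341.97331362] button px [282.46984388 349.87599194] 1cm along axis [-23.49213116 -55.08856898] 1mm toolx,y [array([-1.5, -7.8]), array([ 9.5, -2.3])]
```

servo_tool(rows=[[[0,0,0.1,0,0,0],[0,0,0,0,0,0]]])

```text
clock: 12.3
position: [0.4632, -0.2, 0.2426]
tool_rot: [2.796, -0.057, 1.024]
force: [-1.2, 0.6, -0.0]
grip_width: 0.0231
```

```bash
python3 -c "
from look import *
look('pics/s9.png',5);zoom('pics/z9.png')"
```

```text
axial F mean 0.367 +- 0.166 TCP axial dist 96.61 off-axis mm [ 0.76 -0.47  0.32] clk 12.55
clk 12.55 pos [ 0.4632 -0.2     0.2426] rpy [160.17  -3.27  58.66] q [ 0.71  0.19 -0.5   2.16  0.31  0.49 -0.58] F [-0.24  0.63 -0.28] w 0.0234
d cm [-0.   -0.09 -0.01] rot [ 0.08 -0.06  0.  ]
tip now [ 0.4939 -0.2127  0.1518] axial F -0.1
tip px [292.67919754 346.86043863] button px [282.46984388 349.87599194] 1cm along axis [-23.49213116 -55.08856898] 1mm toolx,y [array([-1.5, -7.8]), array([ 9.5, -2.3])]
tip (281, 398) but (260, 403)
```

View pics/z9.png

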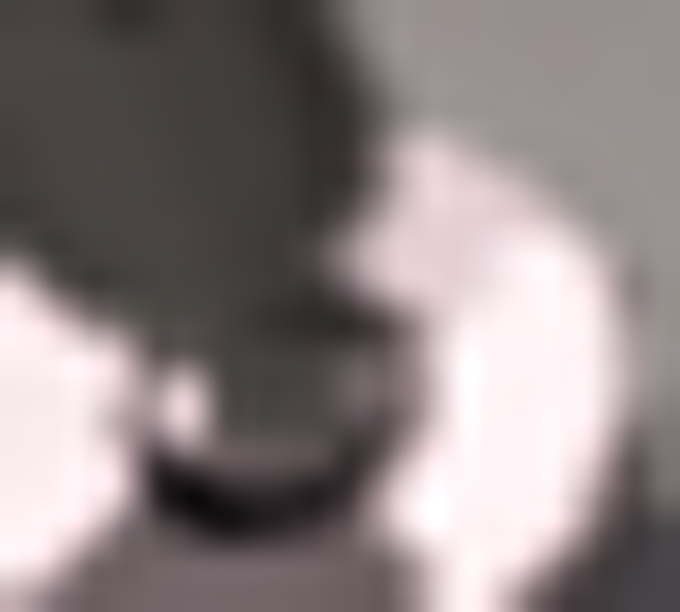

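Run:
```python
import numpy as np,cv2,pickle
a=np.load("avg.npy").mean(2)
f=pickle.load(open("f0.pkl","rb"))["side"]["image"].astype(float).mean(2)
print("cols 322..335 rows 226..238 now");print(a[226:238,322:336].round().astype(int))
print("before");print(f[226:238,322:336].round().astype(int))
```

```text
cols 322..335 rows 226..238 now
[[ 87  88  88  87  84  82  79  81 125 185 209 210 210 208]
 [ 85  87  88  87  84  82  82 104 161 205 211 210 222 235]
 [ 91  87  87  87  85  82  78  84 129 184 208 213 225 237]
 [155 124  95  94  87  77  71  68  74 109 172 223 235 238]
 [229 196 114 112  88  86  84  87 103 115 173 237 239 238]
 [232 201 158 196 104  87  87  93 118 124 166 238 238 237]
 [225 175 152 198 109  93  92  92  96 107 176 237 238 239]
 [234 200  94 108 108 107 103  95  74 135 217 239 239 239]
 [236 204  81  43  58  70  67  61  94 185 239 239 238 238]
 [214 142 103  76  53  59  71  87 119 182 238 237 236 236]
 [142 116 116 115 114 114 115 115 115 129 188 234 235 214]
 [116 116 119 120 120 119 117 115 113 118 176 235 214 144]]
before
[[198 215 218 218 219 221 220 220 221 220 219 220 219 207]
 [215 217 218 218 215 215 216 214 215 218 219 220 221 221]
 [218 217 215 191 136 111 108 113 140 190 218 222 222 224]
 [217 214 183 132 166 207 209 186 123 113 177 221 223 223]
 [212 185 127 165 213 220 220 216 184 119 157 222 224 224]
 [212 177 143 211 218 216 214 215 191 117 146 221 223 223]
 [204 156 138 211 216 214 216 216 182 103 156 221 224 225]
 [215 178 104 166 211 215 214 191 125 118 193 224 225 225]
 [216 193 116  89 118 138 129 101 107 167 220 224 224 223]
 [218 215 194 143 101 115 137 168 212 220 223 221 220 218]
 [215 216 217 215 213 214 216 217 220 218 218 218 216 192]
 [218 218 219 220 220 220 217 215 216 216 218 215 191 129]]
```

servo_tool(rows=[[[0,0,-0.2,0,0,0],[-0.06,-0.03,0,0,0,0],[0,0,0.1,0,0,0],[0,0,0,0,0,0]]])

```text
clock: 13.35
position: [0.4623, -0.2002, 0.2433]
tool_rot: [2.796, -0.057, 1.024]
force: [-0.2, -0.5, -1.8]
grip_width: 0.0232
```

```bash
python3 -c "
from look import *
meas(10)"
```

```text
axial F mean -1.212 +- 0.155 TCP axial dist 97.58 off-axis mm [ 0.17 -0.79  0.17] clk 13.85
```

servo_tool(rows=[[[0,0,0.05,0,0,0],[0,0,0,0,0,0]]])

```text
clock: 14.1
position: [0.4625, -0.2003, 0.2429]
tool_rot: [2.796, -0.057, 1.024]
force: [-0.3, 0.1, -2.2]
grip_width: 0.0234
```

```bash
python3 -c "
from look import *
meas(10)"
```

```text
axial F mean -1.405 +- 0.173 TCP axial dist 97.09 off-axis mm [ 0.17 -0.8   0.17] clk 14.6
```

servo_tool(rows=[[[0,0,0.05,0,0,0],[0,0,0,0,0,0]]])

```text
clock: 14.85
position: [0.4627, -0.2004, 0.2425]
tool_rot: [2.796, -0.057, 1.024]
force: [-0.8, -0.4, -0.3]
grip_width: 0.0234
```

```bash
python3 -c "
from look import *
meas(6);zoom('pics/z10.png')
a=np.load('avg.npy').mean(2);print(a[226:238,322:336].round().astype(int))"
```

```text
axial F mean -0.227 +- 0.126 TCP axial dist 96.6 off-axis mm [ 0.19 -0.81  0.18] clk 15.15
tip (277, 409) but (260, 403)
[[ 89  89  88  85  83  82  80  80 126 187 209 210 210 208]
 [ 86  88  87  87  84  82  82 105 162 205 210 210 222 235]
 [ 86  86  87  87  84  82  78  85 129 184 208 213 225 237]
 [127  98  88  87  86  84  74  75  84 109 171 224 235 238]
 [219 173 108  98  79  82  74  98 124 117 173 237 239 238]
 [232 196 118 137  92  86  84  93 120 124 166 238 238 237]
 [226 176 147 190 108  90  88  83  86 106 176 237 238 239]
 [234 201  94 107 106  99  90  76  70 135 217 239 239 239]
 [236 203  82  43  58  68  65  57  94 186 239 239 238 238]
 [214 143 103  76  53  59  71  87 119 182 238 237 236 236]
 [142 116 116 116 114 115 115 115 116 129 188 234 235 214]
 [116 117 119 120 120 119 117 115 113 118 176 235 214 144]]
```

View pics/z10.png

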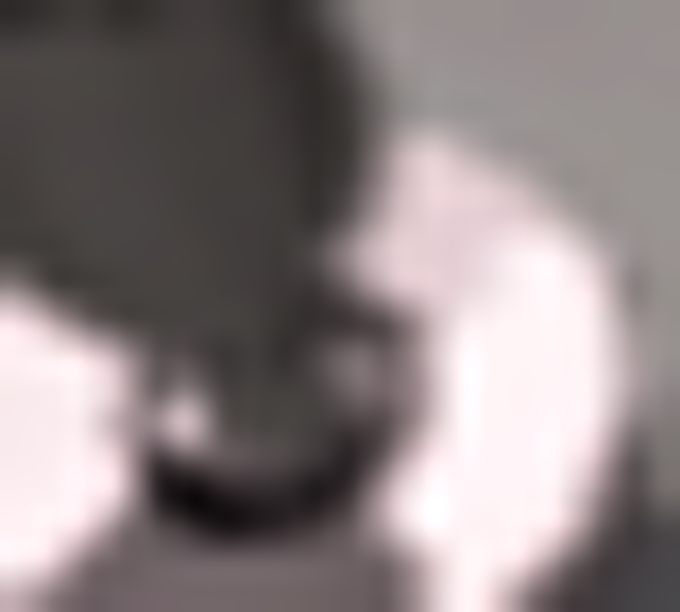

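The touch comes at about 96.8 mm axial TCP distance: force rose 1.1 N between 97.1 and 96.6. The tip is centred in the ring to within about 0.5 mm. Now I press a further 7.3 mm.

servo_tool(rows=[[[0,0,0.15,0,0,0],[0,0,0.2,0,0,0],[0,0,0.15,0,0,0],[0,0,0,0,0,0]]])

```text
clock: 15.95
position: [0.4643, -0.201, 0.2377]
tool_rot: [2.796, -0.057, 1.024]
force: [-1.1, 0.7, 0.6]
grip_width: 0.0239
```

```bash
python3 -c "
from look import *
meas(6)"
```

```text
axial F mean 1.723 +- 0.251 TCP axial dist 91.61 off-axis mm [ 0.19 -0.81  0.18] clk 16.25
```

servo_tool(rows=[[[0,0,0.13,0,0,0],[0,0,0.1,0,0,0],[0,0,0,0,0,0],[0,0,0,0,0,0]]])

```text
clock: 16.75
position: [0.465, -0.2013, 0.2356]
tool_rot: [2.796, -0.057, 1.024]
force: [0.2, -0.4, 2.2]
grip_width: 0.0235
```

```bash
python3 -c "
from look import *
meas(10);aim(-.0075);look('pics/s11.png',2)
zoom('pics/z11.png')
a=np.load('avg.npy').mean(2);print(a[226:238,322:336].round().astype(int))"
```

```text
axial F mean 2.007 +- 0.195 TCP axial dist 89.31 off-axis mm [ 0.19 -0.81  0.18] clk 17.25
clk 17.25 pos [ 0.465  -0.2013  0.2356] rpy [160.18  -3.26  58.66] q [ 0.7   0.2  -0.49  2.16  0.33  0.47 -0.6 ] F [-0.29  1.02  1.77] w 0.0236
d cm [ 0.06 -0.06  0.01] rot [ 0.07 -0.06 -0.  ]
tip now [ 0.4957 -0.214   0.1448] axial F 1.89
axial F mean 2.239 +- 0.052 TCP axial dist 89.28 off-axis mm [ 0.17 -0.8   0.17] clk 17.35
clk 17.35 pos [ 0.465  -0.2013  0.2356] rpy [160.18  -3.27  58.66] q [ 0.7   0.2  -0.49  2.16  0.33  0.47 -0.6 ] F [-0.76 -0.11  2.06] w 0.023
d cm [ 0.06 -0.06 -0.74] rot [ 0.07 -0.06 -0.  ]
tip now [ 0.4957 -0.2139  0.1447] axial F 2.17
tip px [307.04327288 392.05979653] button px [282.46984388 349.87599194] 1cm along axis [-23.49213116 -55.08856898] 1mm toolx,y [array([-1.5, -7.8]), array([ 9.5, -2.3])]
tip (312, 492) but (260, 403)
[[ 88  89  88  86  84  83  82  76  69  92 159 209 211 206]
 [ 88  89  89  87  85  83  82  78  71  89 156 210 214 225]
 [ 86  88  88  88  85  83  82  79  74 102 168 212 223 235]
 [ 82  87  88  88  87  84  82  80  76 100 164 213 218 228]
 [ 88  85  88  88  87  84  82  82  84  93 155 226 236 237]
 [128  91  86  89  88  86  83  90  91  76 162 238 238 237]
 [210 133  84  94  95  89  78  75  67  68 168 239 238 239]
 [215 116  53  83 108 102  86  67  51  71 175 240 240 240]
 [209 115  59  44  60  69  65  53  53  94 183 240 239 238]
 [144 116 104  77  54  59  71  88 111 120 181 237 237 236]
 [116 116 117 116 114 115 115 116 116 119 177 236 235 214]
 [116 118 119 120 120 119 117 116 114 118 176 235 214 145]]
```

View pics/s11.png

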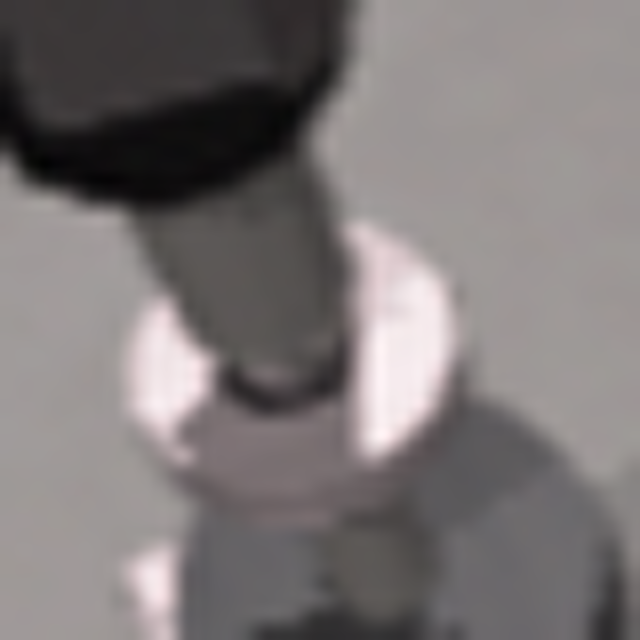

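Pressed force is 3.35 N above the free-hanging baseline, against 3.25 N expected at half travel. The nose sits just above the ring, and the tip is still inside it at about (285,365). Handing in.

```bash
python3 -c "
from workcell import bot
print(bot.job_done())"
```

```text
the job is handed in; nothing more can be done
None
```

I lifted the probe out of its stand and it is now held in line with the rod of the middle fixture, the one measuring about 150 x 120 mm. The tip is inside the ring and the plunger is pressed in to about half its travel. I handed the job in at about 17.7 s of the 50 s allowed.

- **Touch:** I felt for it twice. The first time it came somewhere between 97.6 and 96.6 mm axial TCP distance. I backed off to correct the centring and felt it again between 97.1 and 96.6 mm, so I took 96.8 mm.
- **Press:** I stopped at 89.3 mm, which is about 7.5 mm of plunger travel. The axial force rose about 3.35 N (±0.2 N) above the free-hanging value. Half travel should take about 3.2 N, so the two measures agree.
- **Alignment:** The probe's axis is within about 0.1° of the rod axis as I estimated it from the pictures. In the side view before the final press, the tip was within about 0.5 mm of the ring centre.
- **What I could not confirm:**
  - After the full press, the nose partly hides the tip, so the centring could only be partly checked.
  - The side view and my first position fit disagreed by about 1 mm sideways. I went with what the picture showed.
  - I did not take a separate last picture of the other things on the bench. The path stayed above them, and no contact showed in the forces I read.

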